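Turn the trolley wheel until its valve stem is at the top

ROBOT

A 7-joint arm with a two-finger parallel gripper is mounted at the origin on the work surface. World frame = base frame: x ahead of the robot, y to its left, z up, the work surface at z = 0. Lengths are in m, angles in rad, forces in N, time in s.
With the tool pointing down it reaches from about 0.425 to 0.8 m from the base axis. Payload 8.3 kg.
Tool frame: the origin (TCP) lies between the finger pads; the fingertips stand 8 mm ahead of it and the grasp point (between the pads) lies 11 mm behind it; z points along the fingers, y is the line along which they close (so a half turn about z gives the same grasp; the last joint's range is limited). The gripper opens to 85 mm and grips with 20 to 120 N. Pads are 22 mm wide; open, the fingers measure 114 mm over their backs; the gripper's body (76 mm by 85 mm) begins 54 mm behind the grasp point. The pads swing forward as they close: fully open they stand 13 mm farther back than shut.
Start: joints at [-1.288, 0.383, 0.016, 1.37, -0.006, 1.388, -0.046], TCP at [0.212, 0.588, 0.239] pointing down, gripper open.
Joint ranges: [-2.95, 2.95], [-0.25, 2.06], [-1.52, 1.56], [0.18, 2.33], [-1.44, 4.58], [0.02, 2.06], [-3.01, 3.01]. Speed limits (rad/s): [2.39, 2.39, 3.01, 3.01, 3.14, 3.14, 3.14].

INTERFACE

Orientations are given as a 3x3 rotation matrix whose columns are the frame's x, y, z axes.
In Python, from plant import robot gives the robot as it stands.
- The arm moves only by the tool carry_out, never from a script. Its argument "deltas" is a list of rows, each a list of 7 numbers: the shift along the world's x, y, z in cm, then the turn, a rotation vector about the world's x, y, z in rad, then the finger opening in cm, from 0 to 8.54. A call has exactly 8 rows; each row is the pose to reach, as a shift and turn from the pose commanded when the call began; what a row does not reach only later rows make up. A row lasts 1/8 s, in which the tool goes at most 62.5 mm and 10.7 degrees, less where a joint would pass 70% of its speed; a pose out of reach is approached as far as the arm can. A call with a gripper value outside its range is refused whole. The fingers move at their own pace and stop on an object; "newtons" is the grip in N (left out, the last holds). Time passes only in rows, so rows that repeat a pose let the fingers close, or fill a call up. It gives the time, the measured TCP pose, the force, the opening and the grip force at its end, in the units of the state.
- robot.state(): the state, without advancing time (a new reading comes with each control period).
- robot.snapshot(name): name is "scene" or "top"; returns the picture (420x560x3 uint8, red, green, blue); there is no depth.
- robot.get_calibration(name): a dict with "vertical_fov" (degrees; the focal length in pixels is half the picture's height over the tangent of half this angle, whatever the lens; pixels are square), "cx", "cy" (the principal point, pixels), "distortion" ([k1, k2, p1, p2, k3] as OpenCV has them; the pictures are not rectified), "rvec" (rotation vector, rad) and "tvec" (3), from world to camera coordinates, as OpenCV has them. Camera axes: x right, y down, z forward; pixel columns grow to the right and rows downward; lengths in m; the calibration is good to about 2 mm. A picture is of the moment at which its call begins. get_calibration takes no time and is no camera call.
- robot.close_job(): hands the job in; it is judged then, once.
The state is a dict: "time_s": time; "qpos": joint angles; "qvel": joint speeds; "joint_torque": joint torques, N m; "eef_pos": TCP position; "eef_rot": TCP orientation; "contact_force": force on the tool from outside, world axes, zero at the start; "wrist_torque": the same for the moment, N m; "gripper_width": opening from 0.0 (shut) to 1.0 (fully open); "finger_force": force on a finger pad.
Only numpy, scipy, OpenCV 4.12 (cv2) and the standard library are available. Lean on these libraries where they do the work, as an engineer would, in place of code of your own. Each camera call takes 0.05 s, during which the arm holds its last target. There are 200 camera calls.

TASK

The print shop's trolley wheel is on the leaning service stand and has to be pumped up: by pushing its spokes one after another with the tips of the closed fingers, turn it until the valve stem is at the very top of the leaning wheel, at twelve o'clock straight uphill of the hub, then leave it standing still there. Touch the spokes only lightly from the side and never grip them; do not push on the tyre, its rim or the valve stem, and leave the things lying round the stand where they are.

Things in the scene. Friction and masses are not known exactly. Their poses are not given: they have to be found in the camera images.
- stand: Fixed grey service stand; base 370 mm wide, 270 deep, 12 thick. Origin: on the table straight below the hub centre, which is 160 mm up; z up. The wheel's face, with the guard, looks to -x (about towards the robot's left, upward); y is to the left seen from in front of the face. The wheel leans back: its plane is tipped 45 degrees from upright, top towards +x. A post holds the hub from behind.
- guard (a point): Middle of the top bar of a fixed guard: three thin level steel bars crossing in front of the wheel's lower half, parallel to it, 47 mm in front of its mid-plane. The top bar lies 40 mm below the hub centre along the wheel's plane; fingers can sweep freely only from hub level upward. Its two posts stand 168 mm left and right, no higher than the top bar.
- wheel (a joint): Turn of the wheel, rad: 0 (or any whole turn) = valve stem at the very top; grows clockwise seen from in front of the face (the top moves to the stand's -y). It turns both ways for a turn or more, with light steady friction (2 to 3 N at mid-spoke), stays where it is left and does not coast.
- spokes: Five straight grey plastic spokes, 14 mm square, free from the hub (radius 19) to the rim (102), filling 3 to 17 mm in front of the wheel's mid-plane. Origin: hub centre, in the mid-plane. x: the axle, into the wheel from its face, 45 degrees downward; z: towards the valve stem, turns with the wheel. Spokes are 36, 108, 180, 252 and 324 degrees from the stem.
- axle_end (a point): Front end of the axle, on the axle line 41 mm in front of the wheel's mid-plane (hub: 27 mm). The gaps between the spokes are open behind for 50 mm, except for the axle.
- tyre: Black rubber tyre on its grey rim, turning with the wheel: 300 mm outside diameter, 36 mm wide (18 mm each side of the mid-plane), rim inside radius 102 mm. Origin: hub centre. Not to be pushed on.
- valve: Valve stem, plain brass with a screwed-on metal cap, 11 mm thick, 27 mm long; it stands inward from the rim towards the hub. Origin: its capped inner end, 75 mm from the hub centre (4 mm in front of the mid-plane). Not to be pushed on.
- gauge: round steel tyre-pressure gauge, 52 mm across, 17 mm high, with a brass nipple; lies in front of the stand. Origin: centre of underside. To be left alone.
- spanner: flat steel spanner lying in front of the stand. Origin: underside, middle of its length. To be left alone.
- caps_cup: small open aluminium cup, 60 mm wide, 50 mm high, behind the stand. Origin: centre of underside. To be left alone.
- ink_jar: white ink jar, 76 mm wide, 90 mm high. Origin: centre of underside. To be left alone.
- ink_jar_2: white ink jar like the other. Origin: centre of underside. To be left alone.
- squeegee: wooden screen-printing squeegee lying down, 220 mm long, 45 mm high. Origin: centre of underside of its handle. To be left alone.
- tape_roll: roll of tape lying flat, 100 mm across, 45 mm high. Origin: centre of underside. To be left alone.
- tyre_pump: hand pump standing upright, 190 mm tall, with a 88 mm T-handle. Origin: centre of underside. To be left alone.

How it is judged:
By the outcome, as a careful person would: the job done as asked, in the order asked, and still so for the second after the job is handed in, with the robot touching nothing.
It also fails if it takes over 58 s, if anything falls off the work surface, if the arm or the gripper's body presses on something with over 40 N, if the wrist force passes 120 N, or if a joint passes its speed limit or range.

## Working session

There is one attempt and no reset: what is moved stays moved. The work goes in short steps, Python scripts to look and compute and a tool call to move; the robot and the scene stay as the last step left them, time stands still between calls to the robot, and variables do not carry over. Pictures are saved under pics/ and viewed, at most 10 in all, crops included, and the job is handed in when it is done.

Besides the shell and the picture viewer there is one more tool, called after "Emit:" as name([rows], argument=value, ...), one row to a line, values as JSON. carry_out: Moves the arm, as the interface text tells. Its arguments: {"type":"object","properties":{"deltas":{"type":"array","items":{"type":"array","items":{"type":"number"}}},"newtons":{"type":"number"}},"required":["deltas"]}

```bash
mkdir -p pics && python3 - <<'E'
from plant import robot
import cv2
for n in("scene","top"):
    cv2.imwrite(f"pics/{n}0.png",robot.snapshot(n)[:,:,::-1]); print(robot.get_calibration(n))
s=robot.state();print(s['time_s'],s['eef_pos'],s['eef_rot'],s['gripper_width'])
E
```

```text
{'vertical_fov': 57.99358417289943, 'cx': 278.33388057747806, 'cy': 205.68397065591395, 'distortion': array([0.03568059, 0.        , 0.        , 0.        , 0.        ]), 'rvec': array([ 1.69851185,  1.44487597, -0.77831771]), 'tvec': array([-0.09058213, -0.16507147,  1.55428598])}
{'vertical_fov': 57.314257223158315, 'cx': 284.89115717921993, 'cy': 208.06687782933122, 'distortion': array([0.00907176, 0.        , 0.        , 0.        , 0.        ]), 'rvec': array([ 2.10078846, -2.14722876,  0.18355636]), 'tvec': array([0.00993127, 0.60972092, 1.2522837 ])}
0.1 [0.21164682 0.5876001  0.2383641 ] [[-9.40831996e-01  3.38872893e-01 -5.63975185e-04]
 [ 3.38873360e-01  9.40830466e-01 -1.69736070e-03]
 [-4.45844969e-05 -1.78804742e-03 -9.99998400e-01]] 0.9980699062355697
```

View pics/scene0.png

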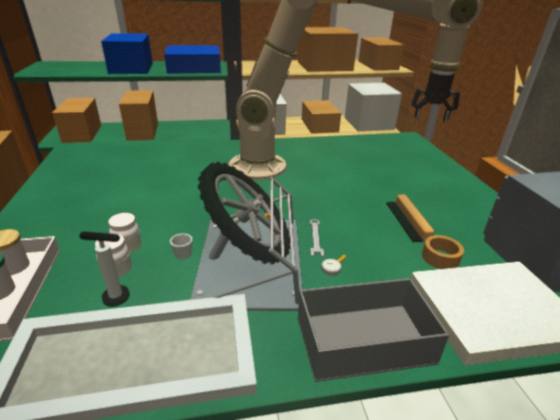

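View pics/top0.png

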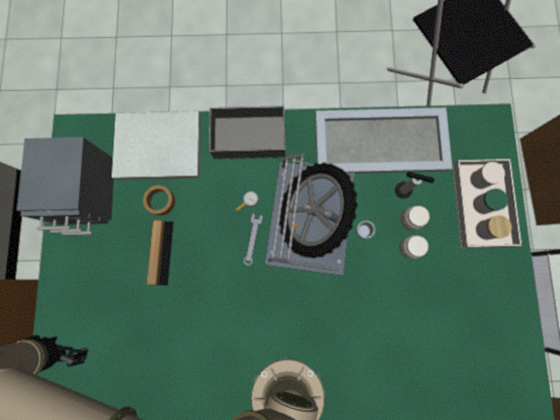

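The scene shows the stand near the middle, with the face and guard towards world +y. In the top view the hub is near (318,210), and a brass spot near (297,228) is probably the valve. I'll zoom in on both views.

```bash
python3 - <<'E'
import cv2,numpy as np
a=cv2.imread("pics/top0.png")[145:285,255:370];b=cv2.imread("pics/scene0.png")[150:310,185:310]
a=cv2.resize(a,None,fx=4,fy=4,interpolation=cv2.INTER_CUBIC)[:600];b=cv2.resize(b,None,fx=2.7,fy=2.7,interpolation=cv2.INTER_CUBIC)
c=np.zeros((600,800,3),np.uint8);c[:a.shape[0],:a.shape[1]]=a;c[:b.shape[0],461:461+b.shape[1]]=b[:600,:339]
cv2.imwrite("pics/z0.png",c)
for n in("top","scene"):
    im=cv2.imread(f"pics/{n}0.png");h=cv2.cvtColor(im,cv2.COLOR_BGR2HSV)
    m=cv2.inRange(h,(8,90,70),(30,255,255));k,_,st,ce=cv2.connectedComponentsWithStats(m)
    print(n,[(st[i].tolist(),ce[i].round(1).tolist()) for i in range(1,k) if st[i][4]>3 and 180<ce[i][0]<380 and ce[i][1]>140])
E
```

```text
top [([236, 203, 10, 8, 35], [240.2, 206.4]), ([294, 223, 5, 6, 15], [295.9, 225.1]), ([242, 412, 6, 4, 13], [244.6, 413.6]), ([249, 412, 12, 5, 19], [254.6, 413.8]), ([238, 415, 4, 3, 5], [239.2, 415.8]), ([262, 417, 3, 3, 4], [263.2, 418.0])]
scene [([243, 158, 4, 2, 5], [244.4, 158.6]), ([267, 159, 3, 2, 4], [267.8, 159.2]), ([260, 160, 6, 2, 8], [262.5, 160.5]), ([264, 213, 7, 5, 22], [267.0, 214.7]), ([337, 255, 9, 7, 35], [341.4, 258.1])]
```

View pics/z0.png

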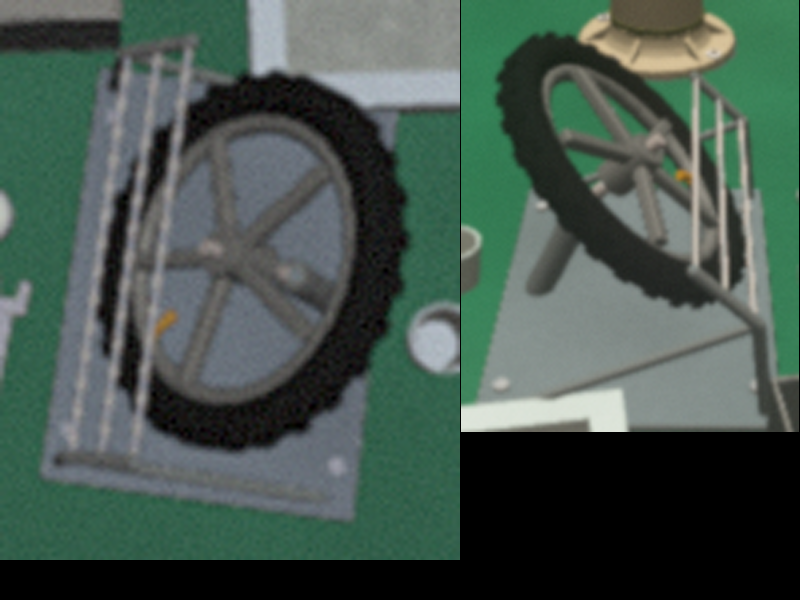

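The zoom shows the top guard bar running from (302.5,156) to (289,259) in top-view pixels. The axle end is at (307.5,206.7) and the brass valve at (296,225), in the lower-left part of the wheel. In the scene view the valve is at (267,214.7).

```bash
cat > h.py <<'E'
import cv2,numpy as np
from plant import robot
def cam(n):
    c=robot.get_calibration(n);f=210/np.tan(np.radians(c['vertical_fov']/2))
    return np.array([[f,0,c['cx']],[0,f,c['cy']],[0,0,1]]),c['distortion'],np.array(c['rvec']),np.array(c['tvec'])
def ray(n,uv):
    K,D,r,t=cam(n);R=cv2.Rodrigues(r)[0]
    p=cv2.undistortPoints(np.array([[uv]],float),K,D)[0,0]
    return -R.T@t,R.T@np.array([*p,1])
def onplane(n,uv,nrm,p0):
    o,d=ray(n,uv);return o+d*(nrm@(p0-o))/(nrm@d)
def onz(n,uv,z): return onplane(n,uv,np.array([0,0,1.]),np.array([0,0,z]))
def tri(uv1,uv2):
    o1,d1=ray("top",uv1);o2,d2=ray("scene",uv2)
    d1/=np.linalg.norm(d1);d2/=np.linalg.norm(d2)
    s=np.linalg.lstsq(np.c_[d1,-d2],o2-o1,rcond=None)[0]
    a,b=o1+s[0]*d1,o2+s[1]*d2;return (a+b)/2,np.linalg.norm(a-b)
def proj(n,P):
    K,D,r,t=cam(n);return cv2.projectPoints(np.array(P,float).reshape(-1,3),r,t,K,D)[0][:,0]
E
python3 - <<'E'
from h import *
c=lambda u,v:(255+u/4-.4,145+v/4-.4)
cs=lambda u,v:(185+(u-461)/2.7-.3,150+v/2.7-.3)
b=[onz("top",c(*q),.012) for q in((42,480),(352,520),(398,110),(104,70))]
print(np.round(b,4),[np.linalg.norm(b[i]-b[i-1]).round(4) for i in range(4)])
A,B=onz("top",c(190,42),.165),onz("top",c(137,455),.165)
print(A,B,np.linalg.norm(A-B),"yaw of y",np.degrees(np.arctan2(*(A-B)[1::-1])))
print("base yaw",[np.degrees(np.arctan2(*v[1::-1])) for v in (b[3]-b[0],b[2]-b[1])])
ax=onz("top",c(208,247),.189);print("axle",ax, tri(c(208,247),cs(660,130)))
ph=np.arctan2(*((b[3]-b[0])/2+(b[2]-b[1])/2)[1::-1])
Y=np.array([np.cos(ph),np.sin(ph),0]);X=np.array([np.sin(ph),-np.cos(ph),0]);Z=np.array([0,0,1.])
n=-(X-0*Z)*.7071+Z*.7071; up=(X+Z)*.7071
print("X",X,"Y",Y)
for nm,H in(("axle",ax-.041*n),("guard",(A+B)/2-.047*n+.04*up)):
    print(nm,"hub",H)
H=ax-.041*n
v=onplane("top",(295.9,225.1),n,H+.004*n)-H; w=tri((295.9,225.1),(267,214.7))
for q in(v,w[0]-H): print("valve r,u,n",q@Y,q@up,q@n,"ang cw",np.degrees(np.arctan2(-q@Y,q@up)))
print(w[1])
# spokes in top view
for q in((212,140),(325,172),(310,335),(195,375),(145,263)):
    d=onplane("top",c(*q),n,H+.017*n)-H;print(q,np.degrees(np.arctan2(-d@Y,d@up)),np.linalg.norm(d))
E
```

```text
[[ 0.4224  0.0687  0.012 ]
 [ 0.3831 -0.1946  0.012 ]
 [ 0.7424 -0.2529  0.012 ]
 [ 0.7858  0.0087  0.012 ]] [np.float64(0.3683), np.float64(0.2663), np.float64(0.364), np.float64(0.2651)]
[ 0.76016064 -0.06245641  0.165     ] [ 0.43431535 -0.01274303  0.165     ] 0.32961579068290514 yaw of y -8.674578559061429
base yaw [np.float64(-9.37947291152071), np.float64(-9.205741661566483)]
axle [ 0.5892562  -0.07037999  0.189     ] (array([ 0.5882949 , -0.06876813,  0.19516979]), np.float64(0.0026035539217808324))
X [-0.16148536 -0.98687511  0.        ] Y [ 0.98687511 -0.16148536  0.        ]
axle hub [ 0.58457456 -0.09899059  0.1600089 ]
guard hub [ 0.58730379 -0.09831001  0.1600503 ]
valve r,u,n -0.05108574873013429 -0.0715642859850397 0.003999923279999997 ang cw 144.4790772864118
valve r,u,n -0.05113811388992971 -0.07126184497578218 0.0042393083045519616 ang cw 144.3364523721312
8.949575167742558e-05
(212, 140) -109.95921497317431 0.10204235762951647
(325, 172) -34.96343178464077 0.1054715188222479
(310, 335) 34.976700647752814 0.11088664655524576
(195, 375) 101.0470019004846 0.09835305209174264
(145, 263) 177.0013941068371 0.09258917404232278
```

```bash
cat >> h.py <<'E'
from scipy.spatial.transform import Rotation as Ro, Slerp
ph=np.radians(-9.2);H=np.array([.586,-.0987,.160])
Y=np.array([np.cos(ph),np.sin(ph),0]);X=np.array([np.sin(ph),-np.cos(ph),0]);Z=np.array([0,0,1.])
s2=.5**.5;n=(Z-X)*s2;up=(X+Z)*s2
er=lambda a:np.cos(a)*up-np.sin(a)*Y
ecw=lambda a:-np.sin(a)*up-np.cos(a)*Y
def pose(adeg,off,tip,r=47):  # finger frame aligned to spoke at adeg (cw), mm
    a=np.radians(adeg);P=H+(r*er(a)+off*ecw(a)+(tip+8)*n)/1e3
    y=-ecw(a);z=-n;return P,np.c_[np.cross(y,z),y,z]
def rows(*ts):
    s=robot.state();p0=s['eef_pos'];R0=Ro.from_matrix(s['eef_rot'])
    print("t",s['time_s'],"p",p0.round(4),"q",np.round(s['qpos'],2),"F",np.round(s['contact_force'],1))
    for P,R in ts:
        rv=(Ro.from_matrix(R)*R0.inv()).as_rotvec();d=(P-p0)*100
        print(d.round(2).tolist(),rv.round(3).tolist(),"|rv|",np.degrees(np.linalg.norm(rv)).round(1))
def rel(adeg):
    s=robot.state();d=(s['eef_pos']-H-.008*n)*1e3
    print("n",(d@n).round(1),"u,Y",(d@up).round(1),(d@Y).round(1),"rod angle",np.degrees(np.arctan2(-d@Y,d@up)).round(1),"F n,u,Y",[(s['contact_force']@v).round(1) for v in(n,up,Y)])
E
python3 - <<'E'
from h import *
rows(pose(0,0,170,60),pose(36,30,150),pose(36,30,60))
E
```

```text
t 0.1 p [0.2116 0.5876 0.2384] q [-1.29  0.38  0.02  1.37 -0.01  1.39 -0.05] F [-0.6 -0.2 -0.1]
[38.77, -60.39, 8.99] [-0.73, -0.432, -1.308] |rv| 89.4
[33.87, -58.19, 4.78] [-0.614, -0.697, -1.893] |rv| 120.8
[32.85, -64.48, -1.59] [-0.614, -0.697, -1.893] |rv| 120.8
```

Emit:
carry_out([
  [2,-3,3,-0.05,-0.03,-0.1,0],
  [5,-7,6,-0.1,-0.06,-0.19,0],
  [8,-12,8,-0.17,-0.1,-0.3,0],
  [11,-17,9,-0.23,-0.14,-0.42,0],
  [14,-22,10,-0.29,-0.17,-0.52,0],
  [17,-27,10,-0.36,-0.21,-0.64,0],
  [20,-31,10,-0.42,-0.25,-0.76,0],
  [23,-35,10,-0.48,-0.28,-0.86,0],
])

```text
time_s: 1.1
eef_pos: [0.4422, 0.2368, 0.3391]
eef_rot: [[-0.322, 0.946, 0.044], [0.805, 0.298, -0.512], [-0.498, -0.13, -0.858]]
contact_force: [1.3, 0.8, 0.0]
gripper_width: 0.0
finger_force: 0.0
```

```bash
python3 - <<'E'
from h import *
rows(pose(0,0,170,60),pose(36,30,150))
E
```

```text
t 1.1 p [0.4422 0.2368 0.3391] q [-1.09  0.31  0.34  1.38  0.33  1.8  -0.38] F [1.3 0.8 0. ]
[15.71, -25.31, -1.08] [-0.251, -0.149, -0.446] |rv| 30.5
[10.81, -23.12, -5.3] [-0.254, -0.545, -0.936] |rv| 63.8
```

Emit:
carry_out([
  [2,-4,0,-0.03,-0.07,-0.12,0],
  [4,-8,0,-0.07,-0.14,-0.24,0],
  [6,-12,0,-0.1,-0.21,-0.36,0],
  [7.5,-15,-0.5,-0.13,-0.28,-0.48,0],
  [9,-18,-1.5,-0.16,-0.35,-0.6,0],
  [10,-21,-3,-0.2,-0.42,-0.72,0],
  [10.8,-23.1,-4.5,-0.23,-0.49,-0.84,0],
  [10.8,-23.1,-5.3,-0.254,-0.545,-0.936,0],
])

```text
time_s: 2.1
eef_pos: [0.5494, 0.0046, 0.2854]
eef_rot: [[0.673, 0.73, -0.115], [0.467, -0.541, -0.699], [-0.573, 0.417, -0.706]]
contact_force: [-0.5, -0.0, 0.4]
gripper_width: -0.001
finger_force: 0.0
```

```bash
python3 - <<'E'
from h import *
rows(pose(36,30,150),pose(36,30,60));rel(36)
E
```

```text
t 2.1 p [0.5494 0.0046 0.2854] q [-0.89  0.51  0.64  1.43  0.41  1.65 -1.1 ] F [-0.5 -0.   0.4]
[0.1, 0.11, 0.07] [0.002, 0.0, 0.003] |rv| 0.2
[-0.92, -6.18, -6.29] [0.002, 0.0, 0.003] |rv| 0.2
n 148.6 u,Y 20.7 -52.7 rod angle 68.5 F n,u,Y [np.float64(0.2), np.float64(0.4), np.float64(-0.4)]
```

Emit:
carry_out([
  [-0.1,-0.9,-0.9,0,0,0,0],
  [-0.3,-1.9,-1.9,0,0,0,0],
  [-0.4,-2.9,-2.9,0,0,0,0],
  [-0.6,-3.9,-3.9,0,0,0,0],
  [-0.8,-4.9,-5.0,0,0,0,0],
  [-1.0,-5.9,-6.0,0,0,0,0],
  [-1.1,-6.8,-6.9,0,0,0,0],
  [-1.1,-6.8,-6.9,0,0,0,0],
])

```text
time_s: 3.1
eef_pos: [0.5382, -0.062, 0.2168]
eef_rot: [[0.67, 0.734, -0.113], [0.472, -0.538, -0.699], [-0.573, 0.415, -0.707]]
contact_force: [0.0, 0.7, 0.9]
gripper_width: 0.001
finger_force: 0.0
```

```bash
cat > z.py <<'E'
from h import *
import sys
def look(name):
    c=np.zeros((600,800,3),np.uint8)
    for nm,(x0,y0),xo in(("top",(265,150),0),("scene",(195,150),400)):
        im=robot.snapshot(nm)[:,:,::-1];cv2.imwrite(f"pics/{name}_{nm}.png",im)
        c[:,xo:xo+400]=cv2.resize(im[y0:y0+120,x0:x0+80],None,fx=5,fy=5,interpolation=cv2.INTER_CUBIC)
    cv2.imwrite(f"pics/{name}.png",c)
look(sys.argv[1])
E
python3 z.py c1; python3 -c "
from h import *
rel(36);rows(pose(36,30,40),pose(36,30,-2),pose(36,22,-2));s=robot.state();tip=s['eef_pos']-.008*n*1
print(proj('top',s['eef_pos']-.008*n),proj('scene',s['eef_pos']-.008*n))"
```

```text
n 53.7 u,Y 19.4 -52.5 rod angle 69.7 F n,u,Y [np.float64(0.8), np.float64(-0.3), np.float64(0.1)]
t 3.2 p [ 0.539  -0.0608  0.2174] q [-0.84  0.49  0.65  1.61  0.43  1.45 -1.12] F [0.2 0.7 0.3]
[-0.11, -1.03, -0.9] [-0.0, -0.0, -0.004] |rv| 0.2
[-0.58, -3.97, -3.87] [-0.0, -0.0, -0.004] |rv| 0.2
[0.0, -4.4, -3.54] [-0.0, -0.0, -0.004] |rv| 0.2
[[306.14407372 221.94348049]] [[256.27879167 182.50708713]]
```

View pics/c1.png

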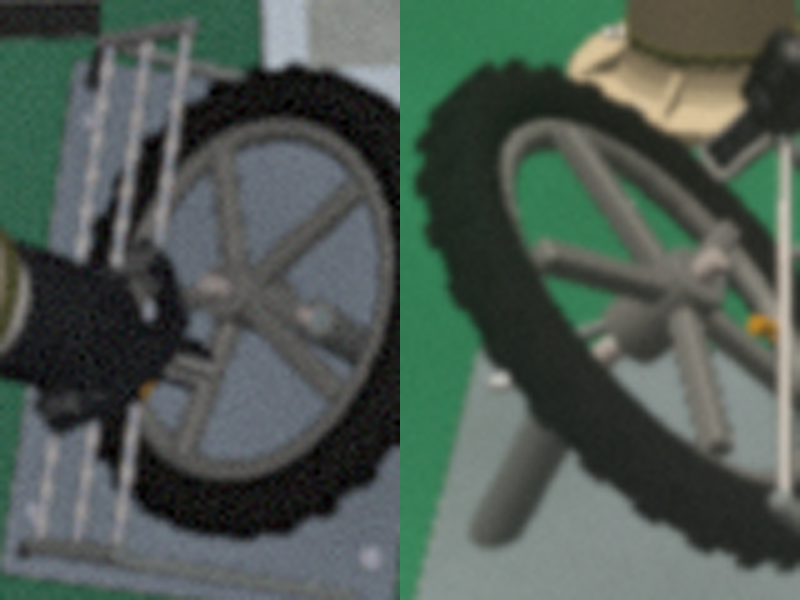

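The fingertips show at top-view (306,222) and scene (258,183), where they were predicted. They sit between the spokes at 36° and 108°, and the guard is clear, so I'll enter the gap.

Emit:
carry_out([
  [-0.1,-0.6,-0.6,0,0,0,0],
  [-0.2,-1.2,-1.2,0,0,0,0],
  [-0.3,-1.8,-1.8,0,0,0,0],
  [-0.4,-2.4,-2.4,0,0,0,0],
  [-0.5,-3.0,-3.0,0,0,0,0],
  [-0.5,-3.5,-3.5,0,0,0,0],
  [-0.6,-4.0,-3.9,0,0,0,0],
  [-0.6,-4.0,-3.9,0,0,0,0],
])

```text
time_s: 4.2
eef_pos: [0.5325, -0.1015, 0.1781]
eef_rot: [[0.67, 0.734, -0.112], [0.473, -0.537, -0.698], [-0.573, 0.415, -0.707]]
contact_force: [-0.8, 0.0, -0.2]
gripper_width: -0.001
finger_force: 0.0
```

```bash
python3 -c "
from h import *
rel(36);rows(*[pose(a,o,-2) for a,o in ((36,26),(36,22),(27,22),(18,22),(9,22),(0,22))])"
```

```text
n -3.2 u,Y 20.8 -52.4 rod angle 68.3 F n,u,Y [np.float64(-0.2), np.float64(-0.1), np.float64(-0.8)]
t 4.2 p [ 0.5325 -0.1015  0.1781] q [-0.8   0.51  0.66  1.7   0.45  1.33 -1.12] F [-0.8  0.  -0.2]
[0.36, -0.11, 0.22] [0.0, -0.001, -0.003] |rv| 0.2
[0.65, -0.32, 0.39] [0.0, -0.001, -0.003] |rv| 0.2
[1.02, -0.87, 0.87] [0.018, 0.109, 0.108] |rv| 8.8
[1.49, -1.38, 1.29] [0.035, 0.218, 0.219] |rv| 17.8
[2.06, -1.83, 1.65] [0.053, 0.328, 0.33] |rv| 26.8
[2.71, -2.23, 1.94] [0.071, 0.438, 0.441] |rv| 35.8
```

Emit:
carry_out([
  [0.35,-0.1,0.2,0,0,0,0],
  [0.65,-0.3,0.4,0,0,0,0],
  [0.85,-0.6,0.6,0.01,0.05,0.05,0],
  [1.0,-0.9,0.85,0.018,0.109,0.108,0],
  [1.25,-1.1,1.1,0.027,0.163,0.163,0],
  [1.5,-1.4,1.3,0.035,0.218,0.219,0],
  [1.8,-1.6,1.45,0.044,0.273,0.274,0],
  [2.05,-1.85,1.65,0.053,0.328,0.33,0],
])

```text
time_s: 5.2
eef_pos: [0.5533, -0.1191, 0.1948]
eef_rot: [[0.263, 0.958, -0.113], [0.666, -0.265, -0.697], [-0.698, 0.108, -0.708]]
contact_force: [-2.2, 3.1, -1.3]
gripper_width: -0.0
finger_force: 1.5
```

```bash
python3 -c "
from h import *
rel(36);rows(*[pose(a,22,-2) for a in (9,4,-1,-6,-11,-17,-23,-29,-36)])"
```

```text
n -1.3 u,Y 42.5 -29.0 rod angle 34.3 F n,u,Y [np.float64(0.9), np.float64(-2.8), np.float64(-2.7)]
t 5.2 p [ 0.5533 -0.1191  0.1948] q [-0.69  0.5   0.58  1.63  0.49  1.37 -0.62] F [-2.2  3.1 -1.3]
[-0.02, -0.08, -0.02] [-0.002, -0.002, -0.002] |rv| 0.2
[0.34, -0.31, 0.15] [0.008, 0.059, 0.06] |rv| 4.8
[0.71, -0.51, 0.29] [0.018, 0.12, 0.122] |rv| 9.8
[1.11, -0.7, 0.41] [0.028, 0.181, 0.183] |rv| 14.8
[1.52, -0.85, 0.5] [0.038, 0.242, 0.245] |rv| 19.8
[2.04, -1.01, 0.58] [0.05, 0.315, 0.319] |rv| 25.8
[2.57, -1.13, 0.61] [0.062, 0.388, 0.393] |rv| 31.8
[3.1, -1.21, 0.6] [0.073, 0.461, 0.467] |rv| 37.8
[3.73, -1.26, 0.55] [0.087, 0.546, 0.554] |rv| 44.8
```

Emit:
carry_out([
  [0.35,-0.3,0.15,0.008,0.059,0.06,0],
  [0.7,-0.5,0.3,0.018,0.12,0.122,0],
  [1.1,-0.7,0.4,0.028,0.181,0.183,0],
  [1.5,-0.85,0.5,0.038,0.242,0.245,0],
  [2.05,-1.0,0.6,0.05,0.315,0.319,0],
  [2.55,-1.15,0.6,0.062,0.388,0.393,0],
  [3.1,-1.2,0.6,0.073,0.461,0.467,0],
  [3.7,-1.25,0.55,0.087,0.546,0.554,0],
])

```text
time_s: 6.2
eef_pos: [0.5902, -0.1325, 0.2008]
eef_rot: [[-0.489, 0.865, -0.113], [0.658, 0.281, -0.699], [-0.572, -0.416, -0.706]]
contact_force: [-3.5, 0.7, 1.4]
gripper_width: 0.004
finger_force: 1.6
```

```bash
python3 -c "
from h import *
rel(36);rows(pose(-36,22,-2),pose(-36,29,-2),pose(-36,29,55))"
```

```text
n -2.3 u,Y 52.0 9.5 rod angle -10.4 F n,u,Y [np.float64(1.1), np.float64(0.9), np.float64(-3.6)]
t 6.2 p [ 0.5902 -0.1325  0.2008] q [-0.54  0.54  0.44  1.52  0.53  1.4   0.17] F [-3.5  0.7  1.4]
[0.04, 0.08, -0.05] [0.001, -0.0, -0.0] |rv| 0.1
[-0.56, -0.11, 0.24] [0.001, -0.0, -0.0] |rv| 0.1
[0.08, 3.87, 4.27] [0.001, -0.0, -0.0] |rv| 0.1
```

Emit:
carry_out([
  [-0.3,-0.05,0.1,0,0,0,0],
  [-0.55,-0.1,0.25,0,0,0,0],
  [-0.45,0.6,0.95,0,0,0,0],
  [-0.3,1.5,1.8,0,0,0,0],
  [-0.2,2.4,2.7,0,0,0,0],
  [0,3.3,3.6,0,0,0,0],
  [0.1,4.0,4.4,0,0,0,0],
  [0.2,4.7,5.1,0,0,0,0],
])

```text
time_s: 7.2
eef_pos: [0.5924, -0.0845, 0.2519]
eef_rot: [[-0.486, 0.867, -0.112], [0.659, 0.28, -0.698], [-0.574, -0.413, -0.707]]
contact_force: [0.1, -0.4, -0.0]
gripper_width: 0.0
finger_force: 0.0
```

```bash
python3 z.py c2; python3 -c "
from h import *
rel(36);rows(*[pose(36,28,60),pose(36,28,-2)])"
```

```text
n 68.1 u,Y 54.0 4.4 rod angle -4.7 F n,u,Y [np.float64(0.3), np.float64(0.3), np.float64(-0.6)]
t 7.3 p [ 0.5929 -0.0839  0.252 ] q [-0.59  0.52  0.43  1.43  0.52  1.54  0.18] F [-0.6  0.1  0.4]
[-5.13, 2.57, -2.86] [-0.14, -0.874, -0.889] |rv| 71.8
[-5.83, -1.76, -7.25] [-0.14, -0.874, -0.889] |rv| 71.8
```

View pics/c2.png

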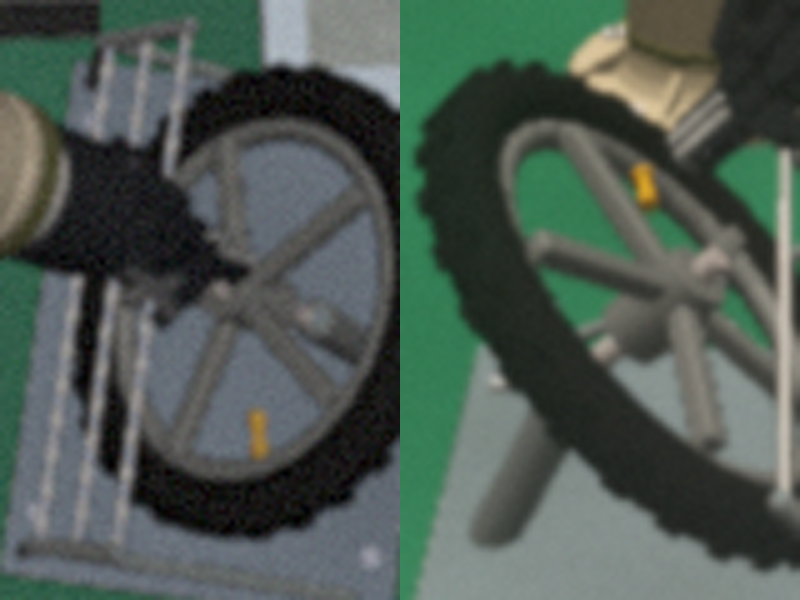

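The wheel turned. The valve is now at top-view (316.6,236.6) and scene (244,187), midway between the spokes at about 36° and 108°. I'll measure the angle from both views.

```bash
cat >> h.py <<'E'
def brass(n,im):
    h=cv2.cvtColor(im,cv2.COLOR_BGR2HSV);m=cv2.inRange(h,(8,110,70),(32,255,255))
    k,_,st,ce=cv2.connectedComponentsWithStats(m);b=(265,150,355,265) if n=="top" else (195,160,283,280)
    c=[(st[i][4],ce[i]) for i in range(1,k) if b[0]<ce[i][0]<b[2] and b[1]<ce[i][1]<b[3] and st[i][4]>4]
    return max(c,key=lambda t:t[0])[1]
def stem(tag):
    uv={c:brass(c,cv2.imread(f"pics/{tag}_{c}.png")) for c in("top","scene")}
    for c in uv:
        d=onplane(c,uv[c],n,H+.004*n)-H;print(c,uv[c].round(1),"stem",np.degrees(np.arctan2(-d@Y,d@up)).round(1),"r",np.linalg.norm(d).round(4))
    P,g=tri(uv["top"],uv["scene"]);d=P-H;print("tri",np.degrees(np.arctan2(-d@Y,d@up)).round(1),"n",(d@n).round(4),"gap",g.round(4))
E
python3 -c "
from h import *
stem('c2')"
```

```text
top [316.1 236.4] stem 76.2 r 0.09
scene [243.6 186.8] stem 77.1 r 0.0928
tri 75.9 n 0.0051 gap 0.0007
```

```bash
python3 -c "
from h import *
rows(pose(2,26,65,44),pose(40,26,60,44),pose(40,26,-2,44))"
```

```text
t 7.3 p [ 0.5929 -0.0839  0.252 ] q [-0.59  0.52  0.43  1.43  0.52  1.54  0.18] F [-0.6  0.1  0.4]
[-3.07, 1.05, -0.99] [-0.074, -0.459, -0.469] |rv| 37.8
[-4.87, 2.85, -3.19] [-0.148, -0.922, -0.938] |rv| 75.8
[-5.57, -1.47, -7.57] [-0.148, -0.922, -0.938] |rv| 75.8
```

Emit:
carry_out([
  [-0.8,0.3,-0.2,-0.018,-0.115,-0.117,0],
  [-1.6,0.6,-0.5,-0.037,-0.23,-0.234,0],
  [-2.4,0.8,-0.7,-0.055,-0.345,-0.352,0],
  [-3.1,1.1,-1.0,-0.074,-0.46,-0.469,0],
  [-3.6,1.5,-1.5,-0.092,-0.575,-0.586,0],
  [-4.1,2.0,-2.0,-0.111,-0.69,-0.703,0],
  [-4.5,2.4,-2.6,-0.13,-0.806,-0.82,0],
  [-4.9,2.85,-3.2,-0.148,-0.922,-0.938,0],
])

```text
time_s: 8.3
eef_pos: [0.5429, -0.0568, 0.2189]
eef_rot: [[0.725, 0.679, -0.115], [0.429, -0.575, -0.697], [-0.539, 0.456, -0.708]]
contact_force: [-0.0, 0.0, -0.4]
gripper_width: -0.0
finger_force: 0.0
```

```bash
python3 -c "
from h import *
rel(36);rows(pose(40,26,60,44),pose(40,26,-2,44))"
```

```text
n 58.1 u,Y 17.3 -49.2 rod angle 70.7 F n,u,Y [np.float64(-0.3), np.float64(-0.3), np.float64(-0.0)]
t 8.3 p [ 0.5429 -0.0568  0.2189] q [-0.83  0.5   0.64  1.59  0.43  1.46 -1.19] F [-0.   0.  -0.4]
[0.13, 0.14, 0.12] [-0.001, 0.003, 0.005] |rv| 0.4
[-0.57, -4.19, -4.26] [-0.001, 0.003, 0.005] |rv| 0.4
```

Emit:
carry_out([
  [0.1,-0.5,-0.5,0,0,0,0],
  [0,-1.1,-1.1,0,0,0,0],
  [-0.1,-1.7,-1.7,0,0,0,0],
  [-0.2,-2.3,-2.3,0,0,0,0],
  [-0.3,-2.9,-2.9,0,0,0,0],
  [-0.4,-3.4,-3.4,0,0,0,0],
  [-0.5,-3.9,-3.9,0,0,0,0],
  [-0.6,-4.2,-4.25,0,0,0,0],
])

```text
time_s: 9.3
eef_pos: [0.5371, -0.0989, 0.1765]
eef_rot: [[0.721, 0.683, -0.115], [0.432, -0.573, -0.697], [-0.542, 0.453, -0.708]]
contact_force: [-0.3, 0.9, 0.2]
gripper_width: 0.002
finger_force: 0.0
```

```bash
python3 -c "
from h import *
rel(36);rows(*[pose(a,o,-2,44) for a,o in ((40,22),(40,19),(34,19),(28,19),(22,19),(16,19),(10,19),(4,19))])"
```

```text
n -2.0 u,Y 17.3 -48.2 rod angle 70.2 F n,u,Y [np.float64(0.7), np.float64(-0.5), np.float64(-0.5)]
t 9.3 p [ 0.5371 -0.0989  0.1765] q [-0.79  0.52  0.65  1.68  0.44  1.34 -1.19] F [-0.3  0.9  0.2]
[0.28, -0.21, 0.16] [-0.002, -0.001, 0.001] |rv| 0.1
[0.48, -0.38, 0.29] [-0.002, -0.001, 0.001] |rv| 0.1
[0.68, -0.72, 0.6] [0.01, 0.072, 0.075] |rv| 6.0
[0.92, -1.05, 0.89] [0.022, 0.145, 0.149] |rv| 12.0
[1.21, -1.37, 1.16] [0.034, 0.218, 0.223] |rv| 18.0
[1.53, -1.66, 1.39] [0.046, 0.291, 0.298] |rv| 24.0
[1.9, -1.94, 1.61] [0.058, 0.364, 0.372] |rv| 30.0
[2.3, -2.18, 1.78] [0.07, 0.437, 0.446] |rv| 36.0
```

Emit:
carry_out([
  [0.3,-0.2,0.15,0,0,0,0],
  [0.5,-0.4,0.3,0,0,0,0],
  [0.7,-0.7,0.6,0.01,0.072,0.075,0],
  [0.9,-1.05,0.9,0.022,0.145,0.149,0],
  [1.2,-1.35,1.15,0.034,0.218,0.223,0],
  [1.55,-1.65,1.4,0.046,0.291,0.298,0],
  [1.9,-1.95,1.6,0.058,0.364,0.372,0],
  [2.3,-2.2,1.8,0.07,0.437,0.446,0],
])

```text
time_s: 10.3
eef_pos: [0.56, -0.1204, 0.195]
eef_rot: [[0.178, 0.977, -0.114], [0.686, -0.206, -0.697], [-0.705, 0.046, -0.708]]
contact_force: [-3.3, 1.4, 1.1]
gripper_width: -0.003
finger_force: 1.9
```

```bash
python3 -c "
from h import *
rel(36);rows(*[pose(a,19,-2,44) for a in (4,0,-4,-8,-12,-16,-20,-24,-28,-31)])"
```

```text
n -1.4 u,Y 42.9 -22.2 rod angle 27.4 F n,u,Y [np.float64(1.4), np.float64(0.2), np.float64(-3.5)]
t 10.3 p [ 0.56   -0.1204  0.195 ] q [-0.66  0.51  0.54  1.61  0.5   1.37 -0.54] F [-3.3  1.4  1.1]
[0.02, -0.03, -0.07] [-0.001, -0.003, -0.002] |rv| 0.2
[0.3, -0.17, 0.03] [0.007, 0.046, 0.047] |rv| 3.8
[0.59, -0.31, 0.12] [0.015, 0.094, 0.097] |rv| 7.8
[0.9, -0.43, 0.19] [0.023, 0.143, 0.146] |rv| 11.8
[1.21, -0.54, 0.25] [0.031, 0.192, 0.196] |rv| 15.8
[1.53, -0.63, 0.28] [0.039, 0.241, 0.245] |rv| 19.8
[1.85, -0.7, 0.31] [0.046, 0.289, 0.294] |rv| 23.8
[2.18, -0.76, 0.31] [0.054, 0.338, 0.344] |rv| 27.8
[2.51, -0.8, 0.3] [0.062, 0.387, 0.393] |rv| 31.8
[2.76, -0.82, 0.28] [0.068, 0.423, 0.43] |rv| 34.8
```

Next I'll push to the -31° frame, a little short of the end, then measure.

Emit:
carry_out([
  [0.3,-0.15,0.05,0.007,0.046,0.047,0],
  [0.6,-0.3,0.1,0.015,0.094,0.097,0],
  [0.9,-0.45,0.2,0.023,0.143,0.146,0],
  [1.2,-0.55,0.25,0.031,0.192,0.196,0],
  [1.55,-0.65,0.3,0.039,0.241,0.245,0],
  [1.9,-0.7,0.3,0.047,0.295,0.3,0],
  [2.3,-0.8,0.3,0.057,0.355,0.36,0],
  [2.75,-0.8,0.3,0.068,0.423,0.43,0],
])

```text
time_s: 11.3
eef_pos: [0.5875, -0.1292, 0.1984]
eef_rot: [[-0.41, 0.905, -0.113], [0.681, 0.221, -0.698], [-0.607, -0.364, -0.707]]
contact_force: [-2.0, -2.7, 0.1]
gripper_width: 0.002
finger_force: 1.9
```

```bash
python3 z.py c3; python3 -c "
from h import *
rel(36);stem('c3');rows(*[pose(a,19,-2,44) for a in (-31,-32,-33,-34,-35,-36,-37,-38)])"
```

```text
n -1.9 u,Y 47.7 6.9 rod angle -8.3 F n,u,Y [np.float64(-0.9), np.float64(0.8), np.float64(-1.0)]
top [335.6 210.8] stem 6.2 r 0.0855
scene [222.4 185.8] stem 6.8 r 0.0867
tri 6.3 n 0.0046 gap 0.0008
t 11.4 p [ 0.5881 -0.1289  0.1981] q [-0.54  0.54  0.43  1.53  0.53  1.4   0.07] F [-1.2 -1.1 -0.1]
[-0.05, 0.02, -0.03] [0.0, 0.003, 0.001] |rv| 0.2
[0.03, 0.01, -0.03] [0.002, 0.015, 0.014] |rv| 1.2
[0.11, 0.01, -0.04] [0.004, 0.028, 0.026] |rv| 2.2
[0.2, 0.01, -0.05] [0.006, 0.04, 0.038] |rv| 3.2
[0.28, 0.0, -0.06] [0.008, 0.052, 0.051] |rv| 4.2
[0.36, 0.0, -0.08] [0.01, 0.064, 0.063] |rv| 5.2
[0.44, 0.0, -0.09] [0.012, 0.076, 0.075] |rv| 6.2
[0.53, 0.0, -0.11] [0.014, 0.088, 0.088] |rv| 7.2
```

View pics/c3.png

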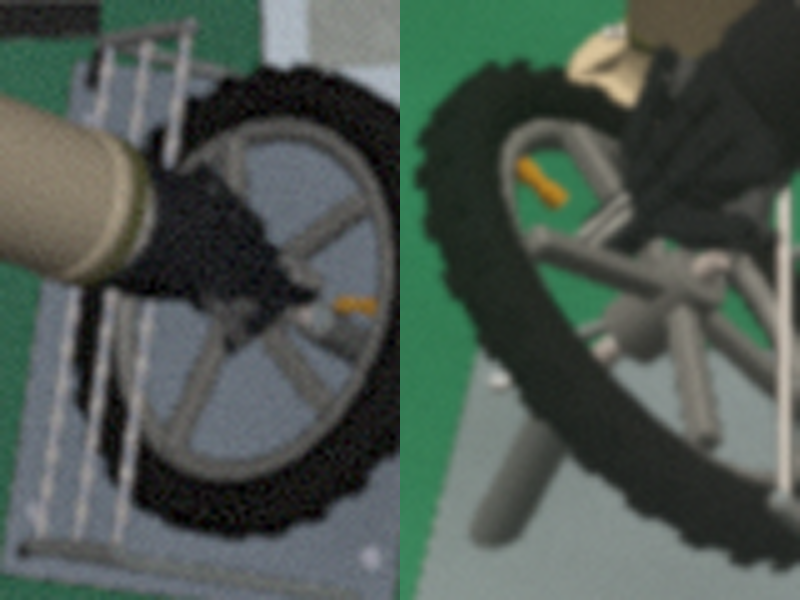

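The valve is at top-view (335.6,210.8) and about 6° short of the top. The stem radii from the three readings suggest the hub is 1–1.5 mm off along the stand's y, so it's really about 5–6°. I'll push 4° more, then back out and check.

Emit:
carry_out([
  [0.05,0,-0.01,0.001,0.009,0.009,0],
  [0.1,0,-0.02,0.003,0.018,0.018,0],
  [0.15,0,-0.03,0.004,0.027,0.027,0],
  [0.2,0,-0.04,0.005,0.036,0.036,0],
  [0.25,0,-0.04,0.006,0.043,0.043,0],
  [0.28,0,-0.05,0.007,0.049,0.049,0],
  [0.33,0,-0.06,0.007,0.049,0.049,0],
  [0.33,0,-0.06,0.007,0.049,0.049,0],
])

```text
time_s: 12.4
eef_pos: [0.5911, -0.1285, 0.1971]
eef_rot: [[-0.47, 0.875, -0.112], [0.664, 0.267, -0.698], [-0.581, -0.403, -0.707]]
contact_force: [-2.2, -2.6, 3.1]
gripper_width: -0.005
finger_force: 1.8
```

```bash
python3 z.py c4; python3 - <<'E'
from h import *
rel(36);stem('c4')
# hub from circle through stem centroids (top view, plane n=4mm), same for scene
from scipy.optimize import least_squares
cv2.imwrite("pics/c0_top.png",cv2.imread("pics/top0.png"));cv2.imwrite("pics/c0_scene.png",cv2.imread("pics/scene0.png"))
for c in("top","scene"):
    P=[]
    for t in("c0","c2","c3","c4"):
        d=(onplane(c,brass(c,cv2.imread(f"pics/{t}_{c}.png")),n,H+.004*n)-H)*1e3;P.append((d@up,d@Y))
    P=np.array(P)
    s=least_squares(lambda p:np.hypot(*(P-p).T)-88.5,[0,0]).x
    print(c,P.round(1).tolist(),"hub shift u,Y",s.round(1),"ang",np.degrees(np.arctan2(-(P-s)[:,1],(P-s)[:,0])).round(1),"r",np.hypot(*(P-s).T).round(1))
s=robot.state();print(s['eef_pos'])
E
```

```text
n -2.0 u,Y 46.5 9.8 rod angle -11.9 F n,u,Y [np.float64(0.3), np.float64(4.0), np.float64(-1.2)]
top [336.3 208. ] stem 0.5 r 0.0865
scene [222.3 187.4] stem 2.3 r 0.0853
tri 0.6 n 0.0049 gap 0.0012
top [[-70.6, -52.1], [21.5, -87.3], [84.9, -9.3], [86.4, -0.7]] hub shift u,Y [-1.5 -0.3] ang [143.1  75.2   6.    0.3] r [86.3 90.  86.9 88. ]
scene [[-70.3, -50.6], [20.7, -90.3], [86.0, -10.2], [85.2, -3.4]] hub shift u,Y [-0.9 -2. ] ang [145.   76.2   5.4   0.9] r [84.7 90.9 87.3 86. ]
[ 0.59109844 -0.12849846  0.19709929]
```

The stem now reads about 0.5° in both views. I'll back off the spoke by 4 mm and withdraw along the axle.

Emit:
carry_out([
  [-0.2,-0.05,0.1,0,0,0,0],
  [-0.35,-0.1,0.15,0,0,0,0],
  [-0.25,0.6,0.85,0,0,0,0],
  [-0.1,1.5,1.8,0,0,0,0],
  [0,2.5,2.8,0,0,0,0],
  [0.2,4,4.3,0,0,0,0],
  [0.5,6,6.3,0,0,0,0],
  [1,9,9.3,0,0,0,0],
])

```text
time_s: 13.5
eef_pos: [0.6007, -0.0379, 0.2911]
eef_rot: [[-0.47, 0.875, -0.113], [0.664, 0.266, -0.698], [-0.581, -0.404, -0.707]]
contact_force: [-0.0, 0.7, 1.7]
gripper_width: 0.003
finger_force: 0.0
```

Emit:
carry_out([
  [0,3,3,0,0,0,0],
  [0,7,5,0,0,0,0],
  [0,11,6,0,0,0,0],
  [0,15,7,0,0,0,0],
  [0,19,7,0,0,0,0],
  [0,22,7,0,0,0,0],
  [0,24,7,0,0,0,0],
  [0,24,7,0,0,0,0],
])

```text
time_s: 14.5
eef_pos: [0.6008, 0.204, 0.3599]
eef_rot: [[-0.472, 0.875, -0.11], [0.662, 0.27, -0.699], [-0.582, -0.403, -0.706]]
contact_force: [-0.3, -0.3, -0.6]
gripper_width: -0.003
finger_force: 0.0
```

```bash
python3 - <<'E'
from h import *
c=np.zeros((600,800,3),np.uint8)
for nm,(x0,y0),xo in(("top",(265,150),0),("scene",(195,150),400)):
    im=np.mean([robot.snapshot(nm)[:,:,::-1] for _ in range(8)],0).round().astype(np.uint8);cv2.imwrite(f"pics/c5_{nm}.png",im)
    z=cv2.resize(im[y0:y0+120,x0:x0+80],None,fx=5,fy=5,interpolation=cv2.INTER_CUBIC)
    for rr,zz in((102,10),(19,27)):
        q=proj(nm,[H+(rr*er(t)+zz*n)/1e3 for t in np.linspace(0,6.3,60)])
        for p in (q-[x0,y0]+.5)*5: cv2.circle(z,tuple(int(v) for v in p),1,(0,0,255),-1)
    q=proj(nm,[H+.041*n,H+.004*n,H+.004*n+.102*up])
    for p in (q-[x0,y0]+.5)*5: cv2.circle(z,tuple(int(v) for v in p),3,(0,255,0),-1)
    c[:,xo:xo+400]=z
cv2.imwrite("pics/c5.png",c);stem('c5');s=robot.state();print(s['time_s'],s['eef_pos'],s['contact_force'])
E
```

```text
top [336.3 208. ] stem 0.5 r 0.0865
scene [222.3 187.4] stem 2.3 r 0.0853
tri 0.6 n 0.0049 gap 0.0012
15.3 [0.6010842  0.20141933 0.36020641] [-0.35901699  0.73867463  0.10066814]
```

View pics/c5.png

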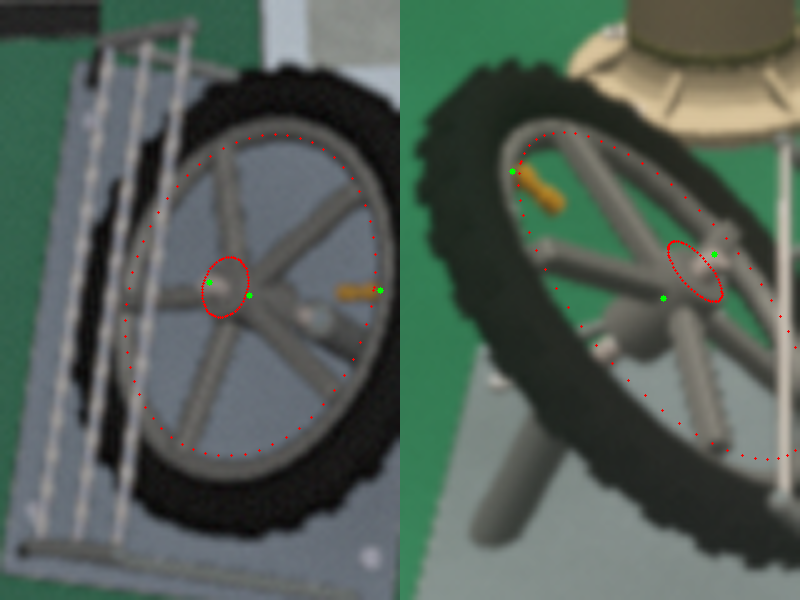

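The top view shows the valve stem at crop (357,292), on the line from the hub (249,296) to the uphill rim point (380,291), which makes the error about 0.5°. The arm is clear of everything, so I'll hand the job in.

```bash
python3 -c "
from plant import robot
print(robot.close_job())"
```

```text
the job is handed in; nothing more can be done
None
```

I turned the wheel by two light spoke pushes until the valve stem measured about 0.5° from twelve o'clock in the top view (2.3° in the coarser scene view), then withdrew the arm clear and handed the job in at about 15 s.

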